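Pin a stack of slide trays with the lock rod

TASK

The two microscope slide trays stacked on the carrier are pinned at one end; pin the other end too. Take the longest of the three lock rods from the white rack by its black grip, push it straight down through the empty funnel collar and both trays into the base, and keep hold of it until it is fully home with its round guard resting on the collar, then let go. Leave the rod that is already fitted at the other end in place.

Things in the scene. Friction and masses are not known exactly. Their poses are not given: they have to be found in the camera images.
- rod_mid (a point): Longest of 3 upright rods in a white rack 44 mm high (wells 85 mm apart, 34 deep): steel shaft 12 mm thick, 86 long; guard disc 60 across, 6 thick; black round grip 18 across, 48 high, on top; about 0.15 kg. Point on the axis, 70 mm above the foot, 16 below the guard's underside; grip 22 to 70 above it. z: along the rod, to the grip. The other rods stand 22 and 44 mm lower, grips alike.
- collar (a point): Centre of the rim of the empty steel funnel on the top tray, 92 mm above the bench: 46 mm wide inside (52 outside), narrowing in 15 mm to a 22 mm throat. In line below: holes of both trays (26 mm) and base (28 mm, open to the bench). z up. Home: the guard lies on this rim, the foot 86 mm below it. Trays are loose, with 2 mm of play in the carrier's stops.
- socket (a point): Point on the bench at the bottom of the hole in the carrier's fixed grey base plate (290 x 130 mm, 26 mm thick), 92 mm straight below the empty collar. z up, y along the carrier towards the end that is already pinned.
- fitted_mid (a point): Middle (70 mm above its foot) of an identical rod already fitted, fully home, at the other end of the stack, 208 mm from the empty collar; its grip reaches 146 mm above the bench. To be left in place.
Not all that is in view belongs to the job. Leave any purple look-alike of the part that bears rod_mid alone.

How it is judged:
On the way:
1. the long rod is in the grasp with its foot down in the base plate, within 12 mm of home (contact force between the fingers and rod above 0.5 N and z of rod_mid in the frame of collar below -0.004 m and horizontal distance between rod_mid and collar below 0.015 m), for 0.1 s.
At the end, for the whole second after the job is handed in: The long rod is at rest through collar, trays and base: guard within 6 mm of the collar rim, middle within 12 mm of the collar axis, upright within 10 degrees; the collar is within 12 mm of its place over the base hole and no more than 10 mm raised (z of rod_mid in the frame of collar below -0.01 m and horizontal distance between rod_mid and collar below 0.012 m and angle between rod_mid's own z axis and vertical below 0.175 rad and horizontal distance between collar and socket below 0.012 m and distance between collar and socket below 0.102 m and linear speed of rod below 0.02 m/s); the robot touches nothing.
It fails at once if the rod fitted at the other end is pulled out or shifted by more than 20 mm (distance of fitted_mid from where it was at the start of the episode above 0.02 m).
It also fails if it takes over 38 s, if anything falls off the work surface, if the arm or the gripper's body presses on something with over 40 N, if the wrist force passes 120 N, or if a joint passes its speed limit or range.

ROBOT

A 6-joint arm with a two-finger parallel gripper is mounted at the origin on the work surface. World frame = base frame: x ahead of the robot, y to its left, z up, the work surface at z = 0. Lengths are in m, angles in rad, forces in N, time in s.
With the tool pointing down it reaches from about 0.275 to 1 m from the base axis. Payload 8.4 kg.
Tool frame: the origin (TCP) lies on the centre line of the jaws, within the pads' length; the fingertips stand 11 mm ahead of it and the grasp point (between the pads) lies 8 mm behind it; z points along the fingers, x is the direction in which the jaws open and shut, and the axes are right-handed (so a half turn about z gives the same grasp; the last joint's range is limited). The gripper opens to 85 mm and grips with 20 to 120 N. Pads are 22 mm wide; open, the fingers measure 114 mm over their backs; the gripper's body (76 mm by 85 mm) begins 54 mm behind the grasp point. The pads swing forward as they close: fully open they stand 13 mm farther back than shut.
Start: joints at [-1.278, 0.353, 1.633, -0, 1.155, -0.002], TCP at [0.182, -0.598, 0.242] pointing down, gripper open.
Joint ranges: [-2.63, 2.63], [-0.92, 2.1], [0.06, 2.66], [-1.3, 4.44], [0, 2.69], [-3.02, 3.02]. Speed limits (rad/s): [2.22, 2.22, 2.79, 3.14, 3.14, 3.14].

INTERFACE

Orientations are given as a unit quaternion [w, x, y, z].
In Python, from bench import robot gives the robot as it stands.
- The arm moves only by the tool play_rows, never from a script. Its argument "plan" is one flat list of numbers, 7 for each row, row after row: the shift along the tool's x, y, z in mm, then the turn, a rotation vector about the tool's x, y, z in rad, then the gripper command: -1 is shut, 1 is fully open, values between are in proportion. In form: [tx, ty, tz, wx, wy, wz, hand, tx, ty, tz, wx, wy, wz, hand, ...]. A call has 1 to 20 rows; each row is the pose to reach, as a shift and turn from the pose commanded when the call began, along the tool's axes at that moment; what a row does not reach only later rows make up. A row lasts 1/8 s, in which the tool goes at most 62.5 mm and 10.7 degrees, less where a joint would pass 70% of its speed; a pose out of reach is approached as far as the arm can. A call with a gripper value outside its range is refused whole. The fingers move at their own pace and stop on an object; "force" is the grip in N (left out, the last holds). Time passes only in rows, so rows that repeat a pose let the fingers close. It gives the time, the measured TCP pose, the force and the opening at its end, in the units of the state.
- robot.state(): the state, without advancing time (a new reading comes with each control period).
- robot.get_image(name): name is "scene" or "top" or "wrist"; returns a dict with "frame" (384x512x3 uint8, blue, green, red), "depth" (384x512 float32, m along the optical axis (not along the pixel's ray), 0 where there is no reading), "mtx" (3x3 intrinsics, pixels), "dist_coeffs" ([k1, k2, p1, p2, k3] as OpenCV has them; the pictures are not rectified), "extrinsics" (4x4, takes a point from camera to world coordinates). Camera axes: x right, y down, z forward; pixel columns grow to the right and rows downward; lengths in m; the calibration is good to about 2 mm. A picture is of the moment at which its call begins.
- robot.job_done(): hands the job in, once; it reports no verdict.
The state is a dict: "time_s": time; "qpos": joint angles; "qvel": joint speeds; "effort": joint torques, N m; "eef_pos": TCP position; "orientation": TCP orientation; "force": force on the tool from outside, world axes, zero at the start; "ft_torque": the same for the moment, N m; "gripper_width": opening from 0.0 (shut) to 1.0 (fully open).
Only numpy, scipy, OpenCV 4.12 (cv2) and the standard library are available. Lean on these libraries where they do the work, as an engineer would, in place of code of your own. Each camera call takes 0.05 s, during which the arm holds its last target.

## Working session

There is one attempt and no reset: what is moved stays moved. The work goes in short steps, Python scripts to look and compute and a tool call to move; the robot and the scene stay as the last step left them, time stands still between calls to the robot, and variables do not carry over. Pictures are saved under pics/ and viewed, and the job is handed in when it is done.

Besides the shell and the picture viewer there is one more tool, called after ">>>" in YAML: its name, and indented under it one key for each argument. play_rows: Moves the arm, as the interface text tells. Its arguments: {"type":"object","properties":{"plan":{"type":"array"},"force":{"type":"number"}},"required":["plan"]}

```bash
mkdir -p pics; cat > h.py <<'E'
import numpy as np, cv2, pickle
from bench import robot
def grab(n,tag):
    d=robot.get_image(n); d={k:np.asarray(v) for k,v in d.items()}
    cv2.imwrite(f'pics/{tag}.png',d['frame']); pickle.dump(d,open(f'{tag}.pkl','wb')); return d
def load(tag): return pickle.load(open(f'{tag}.pkl','rb'))
def ray(d,px):
    p=cv2.undistortPoints(np.array(px,float).reshape(-1,1,2),d['mtx'],d['dist_coeffs']).reshape(-1,2)
    E=d['extrinsics']; r=np.c_[p,np.ones(len(p))]@E[:3,:3].T
    return E[:3,3],r
def onz(d,px,z):
    o,r=ray(d,px); return o+r*((z-o[2])/r[:,2])[:,None]
def pts(d):
    z=d['depth']; h,w=z.shape; u,v=np.meshgrid(np.arange(w),np.arange(h))
    o,r=ray(d,np.c_[u.ravel(),v.ravel()]); return (o+r*z.reshape(-1,1)).reshape(h,w,3)
def proj(d,P):
    E=d['extrinsics']; R=E[:3,:3].T; t=-R@E[:3,3]
    return cv2.projectPoints(np.array(P,float).reshape(-1,3),cv2.Rodrigues(R)[0],t,d['mtx'],d['dist_coeffs'])[0].reshape(-1,2)
def tri(d1,p1,d2,p2):
    o1,r1=ray(d1,[p1]);o2,r2=ray(d2,[p2]);A=np.c_[r1[0],-r2[0]]
    s=np.linalg.lstsq(A,o2-o1,rcond=None)[0];a=o1+r1[0]*s[0];b=o2+r2[0]*s[1];return (a+b)/2,np.linalg.norm(a-b)
E
python3 - <<'E'
from h import *
for n in ['scene','top','wrist']: 
    d=grab(n,n+'0'); print(n,d['extrinsics'].round(3).tolist())
s=robot.state();print(s)
E
```

```text
scene [[-0.601, 0.596, -0.533, 1.136], [0.799, 0.463, -0.384, 0.378], [0.018, -0.656, -0.754, 0.9], [0.0, 0.0, 0.0, 1.0]]
top [[-0.02, -0.995, 0.101, 0.479], [-1.0, 0.022, 0.022, -0.051], [-0.025, -0.101, -0.995, 0.899], [0.0, 0.0, 0.0, 1.0]]
wrist [[0.29, -0.922, -0.258, 0.247], [-0.957, -0.28, -0.076, -0.579], [-0.002, 0.269, -0.963, 0.373], [0.0, 0.0, 0.0, 1.0]]
{'time_s': 0.15, 'qpos': array([-1.27841389e+00,  3.53498541e-01,  1.63394302e+00,  1.56890899e-05,
        1.15522685e+00, -2.36131086e-03]), 'qvel': array([ 0.00057524, -0.00073623, -0.00118875,  0.00033377,  0.00070059,
       -0.00088788]), 'effort': array([-3.04147616e-03, -6.05636787e+01, -3.42338920e+01, -1.26094246e-04,
        6.04548346e-03, -1.27497006e-05]), 'eef_pos': array([ 0.18148594, -0.59770423,  0.2417369 ]), 'orientation': array([-3.27137819e-04,  8.03270881e-01, -5.95613636e-01, -4.27016341e-04]), 'force': array([-0.44498428,  0.18903054,  0.31675552]), 'ft_torque': array([-0.06880934,  0.01296392,  0.01306737]), 'gripper_width': 0.9991122621798368}
```

View pics/scene0.png

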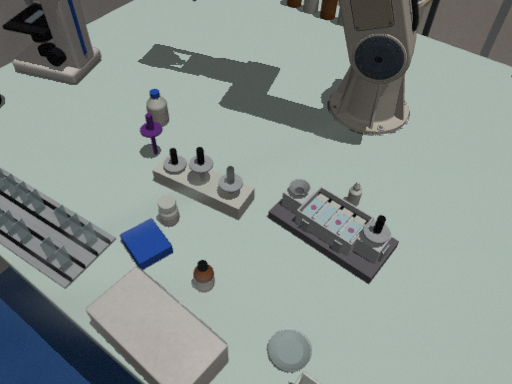

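View pics/top0.png

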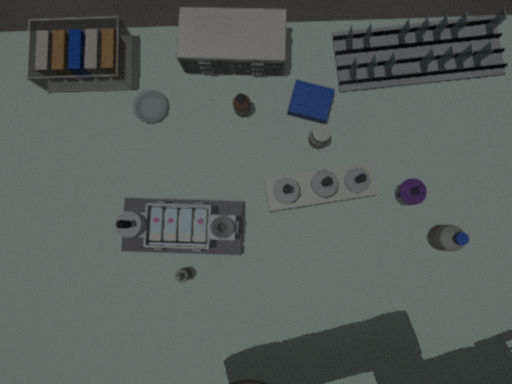

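View pics/wrist0.png

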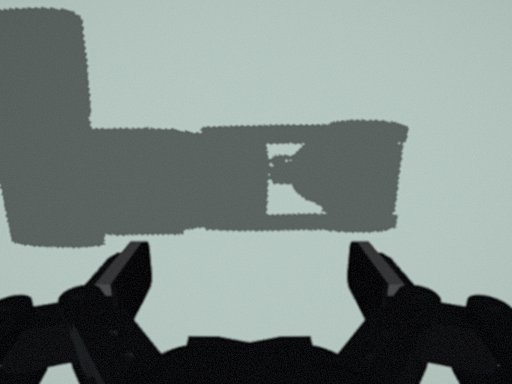

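```bash
python3 - <<'E'
from h import *
s=load('scene0');t=load('top0')
a=cv2.resize(s['frame'][110:220,130:270],None,fx=5,fy=5,interpolation=2)
b=cv2.resize(t['frame'][150:220,255:435],None,fx=4,fy=4,interpolation=2)
cv2.imwrite('pics/cs.png',a);cv2.imwrite('pics/ct.png',b)
c=cv2.resize(s['frame'][165:275,260:400],None,fx=5,fy=5,interpolation=2);cv2.imwrite('pics/cc.png',c)
E
```

```text
(no output)
```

View pics/cs.png

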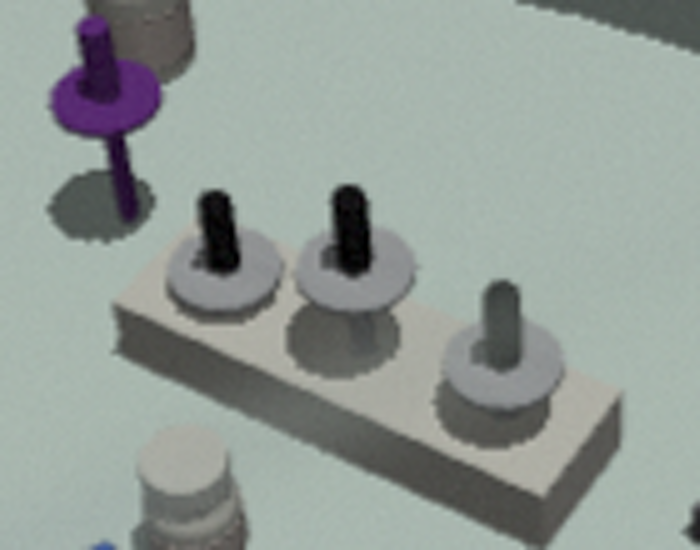

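View pics/ct.png

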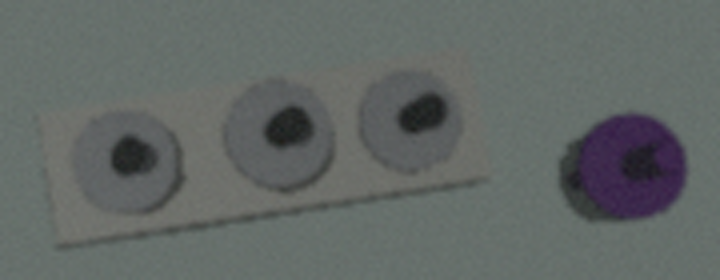

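View pics/cc.png

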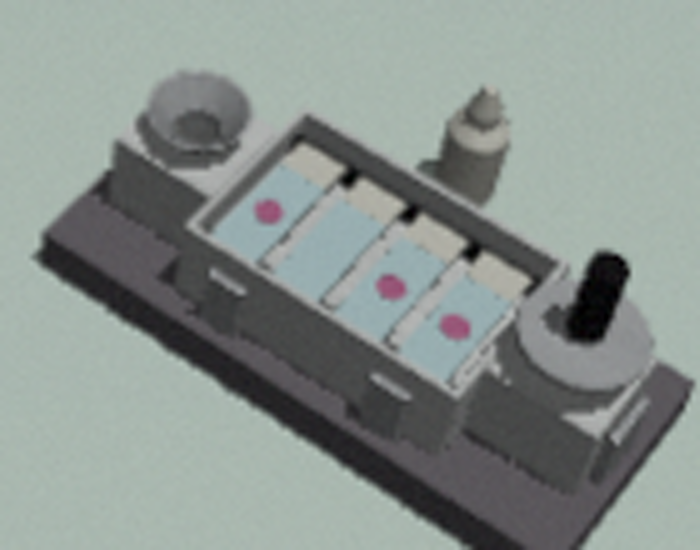

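```bash
python3 - <<'E'
from h import *
s=load('scene0');t=load('top0')
for d,n,box in [(s,'s',(130,270,110,220)),(t,'t',(255,435,150,220)),(s,'sc',(260,400,165,275)),(t,'tc',(110,255,190,265))]:
    P=pts(d); x0,x1,y0,y1=box; q=P[y0:y1,x0:x1].reshape(-1,3); m=(d['depth'][y0:y1,x0:x1]>0).ravel()
    q=q[m]; print(n,m.mean())
    for lo in range(30,170,4):
        k=q[(q[:,2]>lo/1e3)&(q[:,2]<=(lo+4)/1e3)]
        if len(k)>12: print(lo,len(k),end='; ')
    print()
    # clusters above guard
    lo=.085 if n in 'st' else .07
    M=np.zeros(d['depth'].shape,np.uint8);M[y0:y1,x0:x1]=((P[y0:y1,x0:x1,2]>lo)&(d['depth'][y0:y1,x0:x1]>0))
    k,l,st,c=cv2.connectedComponentsWithStats(M)
    for i in range(1,k):
        if st[i,4]>15:
            z=P[l==i]; print(c[i].round(1),st[i,4],z.mean(0).round(4),np.percentile(z[:,2],[5,50,95,100]).round(4))
E
```

```text
s 0.9955194805194805
30 142; 34 160; 38 545; 42 1165; 46 99; 50 70; 54 203; 58 113; 62 54; 66 161; 70 71; 74 87; 78 218; 82 28; 86 87; 90 166; 94 61; 98 221; 102 112; 106 27; 110 31; 114 22; 118 26; 122 39; 126 33; 130 18; 134 24; 138 25; 146 30; 
[150.1 127.4] 348 [ 0.5617 -0.3774  0.1005] [0.0879 0.092  0.1377 0.141 ]
[200.3 162.1] 413 [ 0.5837 -0.1806  0.11  ] [0.0975 0.1018 0.1474 0.1512]
[172.5 152.7] 64 [ 0.5937 -0.2658  0.0986] [0.0867 0.101  0.106  0.1079]
[229.9 174.3] 114 [ 0.5722 -0.0972  0.1116] [0.0878 0.1142 0.1281 0.1296]
t 0.9962698412698413
38 443; 42 1562; 46 68; 54 304; 58 116; 74 101; 78 364; 86 105; 90 346; 94 23; 98 359; 102 170; 106 19; 114 16; 122 27; 126 42; 134 22; 138 42; 146 39; 150 14; 
[324.6 183.5] 558 [ 0.5752 -0.182   0.1074] [0.099  0.1014 0.1489 0.1518]
[361.9 177.7] 66 [ 0.587  -0.2655  0.1019] [0.0894 0.1038 0.1067 0.1084]
[413.  191.5] 570 [ 0.554  -0.3767  0.0984] [0.0888 0.0915 0.1391 0.1418]
[286.9 188.7] 65 [ 0.5638 -0.0981  0.1224] [0.1013 0.126  0.1282 0.1298]
sc 0.9960389610389611
30 132; 34 123; 38 123; 42 135; 46 152; 50 339; 54 288; 58 290; 62 813; 66 910; 70 546; 74 266; 78 36; 82 53; 86 64; 90 84; 94 267; 98 114; 114 14; 142 40; 
[343.7 217.3] 1554 [0.4992 0.1721 0.0865] [0.0712 0.0768 0.1291 0.1479]
[357.4 183.9] 16 [0.3777 0.1483 0.0743] [0.0705 0.0738 0.0779 0.0782]
tc 0.9966896551724138
30 17; 34 16; 42 16; 46 21; 50 495; 54 224; 58 150; 62 856; 66 897; 70 528; 74 220; 78 54; 82 75; 86 104; 90 102; 94 317; 98 113; 142 43; 
[172.5 225.7] 1622 [0.4899 0.1586 0.0867] [0.0715 0.0832 0.1238 0.1481]
```

```bash
cat >> h.py <<'E'
def fitc(P,lo,hi,c0,r):
    k=P.reshape(-1,3); k=k[(k[:,2]>lo)&(k[:,2]<hi)&(np.hypot(*(k[:,:2]-c0).T)<r)]
    c,R=cv2.minEnclosingCircle(k[:,:2].astype(np.float32)); return np.round(c,4),round(R,4),len(k),k.mean(0).round(4)
E
python3 - <<'E'
from h import *
for n in ['scene0','top0']:
    d=load(n);P=pts(d);print(n)
    print(' guard',fitc(P,.098,.106,(.578,-.182),.05))
    print(' griptop',fitc(P,.145,.154,(.578,-.182),.05))
    print(' gripbody',fitc(P,.108,.144,(.578,-.182),.05))
    print(' short',fitc(P,.1,.11,(.59,-.265),.04),' mid',fitc(P,.122,.132,(.567,-.097),.04))
    k=P.reshape(-1,3);k=k[(k[:,2]>.0875)&(k[:,2]<.096)&(k[:,0]>.4)&(k[:,0]<.6)&(k[:,1]<.12)&(k[:,1]>0)]
    print(' collar',fitc(P,.0875,.096,k[:,:2].mean(0),.05))
    print(' fitted guard',fitc(P,.093,.104,(.49,.26),.06), fitc(P,.141,.15,(.49,.26),.06))
E
```

```text
scene0
 guard (array([ 0.5807, -0.1845]), 0.031, 267, array([ 0.5832, -0.181 ,  0.1011]))
 griptop (array([ 0.5793, -0.1834]), 0.0095, 35, array([ 0.5803, -0.1834,  0.1481]))
 gripbody (array([ 0.5814, -0.1836]), 0.0095, 80, array([ 0.5842, -0.1805,  0.1267]))
 short (array([ 0.5921, -0.2683]), 0.0097, 35, array([ 0.5922, -0.2672,  0.1041]))  mid (array([ 0.5669, -0.0999]), 0.0103, 38, array([ 0.5693, -0.0992,  0.1262]))
 collar (array([0.4874, 0.047 ]), 0.0266, 100, array([0.4824, 0.0445, 0.0905]))
 fitted guard (array([0.4989, 0.2545]), 0.0305, 397, array([0.503 , 0.2556, 0.0973])) (array([0.4982, 0.2557]), 0.0095, 49, array([0.4993, 0.2552, 0.1444]))
top0
 guard (array([ 0.5762, -0.1834]), 0.0299, 467, array([ 0.5755, -0.1822,  0.1012]))
 griptop (array([ 0.5766, -0.1832]), 0.0087, 56, array([ 0.5762, -0.1828,  0.1489]))
 gripbody (array([ 0.5747, -0.1815]), 0.0085, 27, array([ 0.5723, -0.1778,  0.1276]))
 short (array([ 0.5875, -0.2674]), 0.0088, 53, array([ 0.5873, -0.2667,  0.1043]))  mid (array([ 0.5641, -0.0993]), 0.0082, 53, array([ 0.5647, -0.0988,  0.1263]))
 collar (array([0.4843, 0.0483]), 0.0256, 152, array([0.4849, 0.0485, 0.0903]))
 fitted guard (array([0.4947, 0.2555]), 0.0302, 442, array([0.4945, 0.2522, 0.0971])) (array([0.4946, 0.2552]), 0.0087, 55, array([0.4945, 0.2547, 0.1445]))
```

```bash
cat >> h.py <<'E'
def togo(target,heading):
    "shift in tool mm and wz to reach target with tool x heading (rad)"
    from scipy.spatial.transform import Rotation as Ro
    s=robot.state();q=s['orientation'];R=Ro.from_quat([q[1],q[2],q[3],q[0]]).as_matrix()
    x=np.array([np.cos(heading),np.sin(heading),0]);z=np.array([0,0,-1.]);T=np.c_[x,np.cross(z,x),z]
    rv=Ro.from_matrix(R.T@T).as_rotvec()
    print('t',s['time_s'],'pos',s['eef_pos'].round(4),'w',round(float(s['gripper_width']),3),'F',s['force'].round(1))
    print('shift mm',(R.T@(np.array(target)-s['eef_pos'])*1e3).round(1),'rot',rv.round(4))
E
python3 - <<'E'
from h import *
for n in ['scene0','top0']:
    d=load(n);k=pts(d).reshape(-1,3);z=d['depth'].ravel();k=k[(z>0)]
    k=k[(k[:,2]>.12)&(k[:,0]>.12)&(k[:,0]<.75)&(k[:,1]>-.75)&(k[:,1]<.35)]
    g=np.round(k[:,:2]/.04)*.04
    for u in np.unique(g,axis=0): print(n,u.round(2),k[(g==u).all(1),2].max().round(3))
togo([.578-.03,-.1835,.27],np.radians(8.1))
E
```

```text
scene0 [0.12 0.08] 0.424
scene0 [0.12 0.12] 0.376
scene0 [ 0.16 -0.56] 0.248
scene0 [0.16 0.04] 0.437
scene0 [0.16 0.08] 0.441
scene0 [0.16 0.12] 0.368
scene0 [ 0.2  -0.04] 0.423
scene0 [ 0.2 -0. ] 0.432
scene0 [0.2  0.04] 0.439
scene0 [0.2  0.08] 0.44
scene0 [ 0.24 -0.04] 0.416
scene0 [0.48 0.24] 0.148
scene0 [0.48 0.28] 0.145
scene0 [0.52 0.24] 0.146
scene0 [0.52 0.28] 0.146
scene0 [ 0.56 -0.4 ] 0.141
scene0 [ 0.56 -0.36] 0.141
scene0 [ 0.56 -0.2 ] 0.15
scene0 [ 0.56 -0.16] 0.149
scene0 [ 0.56 -0.12] 0.128
scene0 [ 0.56 -0.08] 0.13
scene0 [ 0.6 -0.2] 0.151
scene0 [ 0.6  -0.16] 0.15
top0 [0.48 0.24] 0.148
top0 [0.48 0.28] 0.147
top0 [0.52 0.24] 0.145
top0 [ 0.56 -0.4 ] 0.141
top0 [ 0.56 -0.36] 0.142
top0 [ 0.56 -0.2 ] 0.152
top0 [ 0.56 -0.16] 0.152
top0 [ 0.56 -0.12] 0.13
top0 [ 0.56 -0.08] 0.128
top0 [ 0.6 -0.2] 0.151
top0 [ 0.6  -0.16] 0.149
t 0.15 pos [ 0.1815 -0.5977  0.2417] w 0.999 F [-0.4  0.2  0.3]
shift mm [-289.9 -471.   -27.9] rot [-8.0000e-04  9.0000e-04 -1.4174e+00]
```

Longest rod candidates (scene picture): black grip left (174,160) sits low; middle (201,160) has its shaft visible, top at 150 mm; right (231,180) tops at 128 mm; purple look-alike (151,130); fitted rod (377,228). Choice: the middle one, confirmed by the crop and by heights of guard and grip in both views. The empty collar is at scene (298,188), top (222,227).

>>> play_rows:
  plan: [-100, -160, -28, 0, 0, -0.4, 1, -290, -471, -28, 0, 0, -1.417, 1, -290, -471, -28, 0, 0, -1.417, 1, -290, -471, -28, 0, 0, -1.417, 1, -290, -471, -28, 0, 0, -1.417, 1, -290, -471, -28, 0, 0, -1.417, 1, -290, -471, -28, 0, 0, -1.417, 1, -290, -471, -28, 0, 0, -1.417, 1, -290, -471, -28, 0, 0, -1.417, 1, -290, -471, -28, 0, 0, -1.417, 1, -290, -471, -28, 0, 0, -1.417, 1, -290, -471, -28, 0, 0, -1.417, 1, -290, -471, -28, 0, 0, -1.417, 1, -290, -471, -28, 0, 0, -1.417, 1]
  force: 60

```text
time_s: 1.9
eef_pos: [0.5476, -0.1844, 0.2704]
orientation: [0.0, 0.998, 0.07, 0.0]
force: [1.1, 0.4, -0.6]
gripper_width: 0.995
```

```bash
python3 - <<'E'
from h import *
d=grab('wrist','w1');P=pts(d)
print(' guard',fitc(P,.098,.106,(.578,-.182),.05))
print(' griptop',fitc(P,.146,.154,(.578,-.182),.03))
print(' gripbody',fitc(P,.108,.144,(.578,-.182),.03))
togo([.578,-.1835,.21],np.radians(8.1))
E
```

```text
guard (array([ 0.5773, -0.1841]), 0.03, 2484, array([ 0.5761, -0.1814,  0.1019]))
 griptop (array([ 0.5781, -0.1841]), 0.009, 376, array([ 0.5776, -0.1834,  0.1494]))
 gripbody (array([ 0.5778, -0.1834]), 0.0089, 204, array([ 0.5748, -0.178 ,  0.127 ]))
t 1.95 pos [ 0.5477 -0.1842  0.2704] w 1.0 F [-0.   0.   0.3]
shift mm [30.1  3.5 60.4] rot [ 0.     -0.0001 -0.0013]
```

View pics/w1.png

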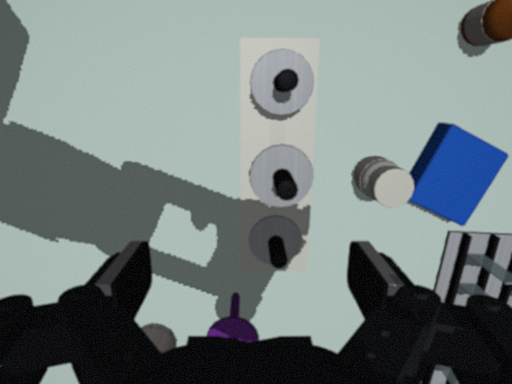

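Wrist picture: rack with three grips at (286,80), (285,183), (278,250); the middle one measures 150 mm high at (0.578, -0.184), matching the other cameras within 2 mm. Descend and grip.

>>> play_rows:
  plan: [30, 4, 0, 0, 0, 0, 1, 30, 4, 40, 0, 0, 0, 1, 30, 4, 80, 0, 0, 0, 1, 30, 4, 115, 0, 0, 0, 1, 30, 4, 135, 0, 0, 0, 1, 30, 4, 148, 0, 0, 0, 1, 30, 4, 148, 0, 0, 0, 1, 30, 4, 148, 0, 0, 0, -1, 30, 4, 148, 0, 0, 0, -1, 30, 4, 148, 0, 0, 0, -1, 30, 4, 148, 0, 0, 0, -1, 30, 4, 148, 0, 0, 0, -1, 30, 4, 148, 0, 0, 0, -1, 30, 4, 148, 0, 0, 0, -1]
  force: 80

```text
time_s: 3.7
eef_pos: [0.5785, -0.1836, 0.1229]
orientation: [0.0, 0.998, 0.07, 0.0]
force: [-1.6, 0.6, 4.7]
gripper_width: 0.188
```

```bash
python3 - <<'E'
from h import *
grab('wrist','w2');grab('scene','s2')
a=load('s2')['frame'][60:220,100:300];cv2.imwrite('pics/s2c.png',cv2.resize(a,None,fx=4,fy=3.7))
togo([.578,-.184,.257],np.radians(8.1))
E
```

```text
t 3.8 pos [ 0.5785 -0.1836  0.1228] w 0.191 F [-0.   0.4  6.2]
shift mm [  -0.5    0.4 -134.2] rot [ 0.0003 -0.0005 -0.0003]
```

View pics/s2c.png

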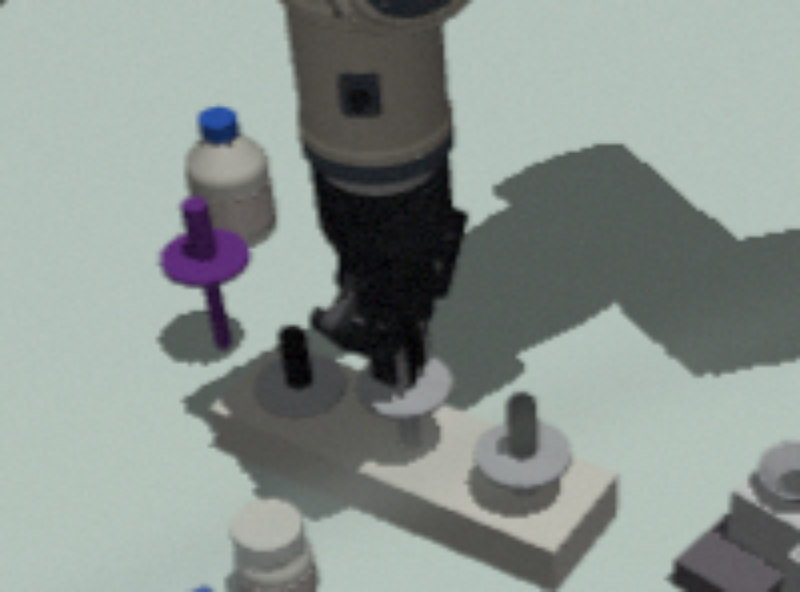

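View pics/w2.png

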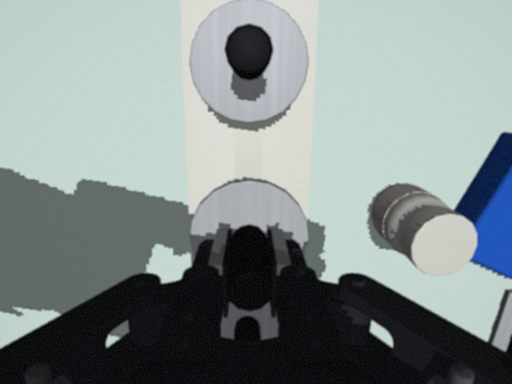

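The middle rod's grip is between the fingers (wrist ~(249,265), width ≈ 17 mm). Lift.

>>> play_rows:
  plan: [0, 0, -10, 0, 0, 0, -1, 0, 0, -35, 0, 0, 0, -1, 0, 0, -70, 0, 0, 0, -1, 0, 0, -105, 0, 0, 0, -1, 0, 0, -135, 0, 0, 0, -1, 0, 0, -140, 0, 0, 0, -1, 0, 0, -140, 0, 0, 0, -1]

```text
time_s: 4.68
eef_pos: [0.5779, -0.1833, 0.2617]
orientation: [-0.0, 0.998, 0.07, -0.0]
force: [-0.6, 0.4, -2.9]
gripper_width: 0.195
```

```bash
python3 - <<'E'
from h import *
d=grab('scene','s3');grab('top','t3');P=pts(d)
a=d['frame'][60:220,100:300];cv2.imwrite('pics/s3c.png',cv2.resize(a,None,fx=4,fy=3.7))
togo([.486,.0477,.263],np.radians(8.1))
for n in 's3','t3':
    P=pts(load(n)); print(fitc(P,.234,.246,(.578,-.184),.033))
d=load('t3');b=cv2.resize(d['frame'][140:240,250:420],None,fx=4,fy=4);cv2.imwrite('pics/t3c.png',b)
E
```

```text
t 4.775 pos [ 0.5775 -0.1832  0.2607] w 0.187 F [-0.3  0.1 -2.1]
shift mm [ -58.1 -241.5   -1.9] rot [-0.0011  0.0022 -0.0004]
(array([ 0.5812, -0.1832]), 0.03, 295, array([ 0.5857, -0.1773,  0.2395]))
(array([ 0.5848, -0.1561]), 0.0095, 13, array([ 0.583 , -0.1551,  0.2383]))
```

View pics/s3c.png

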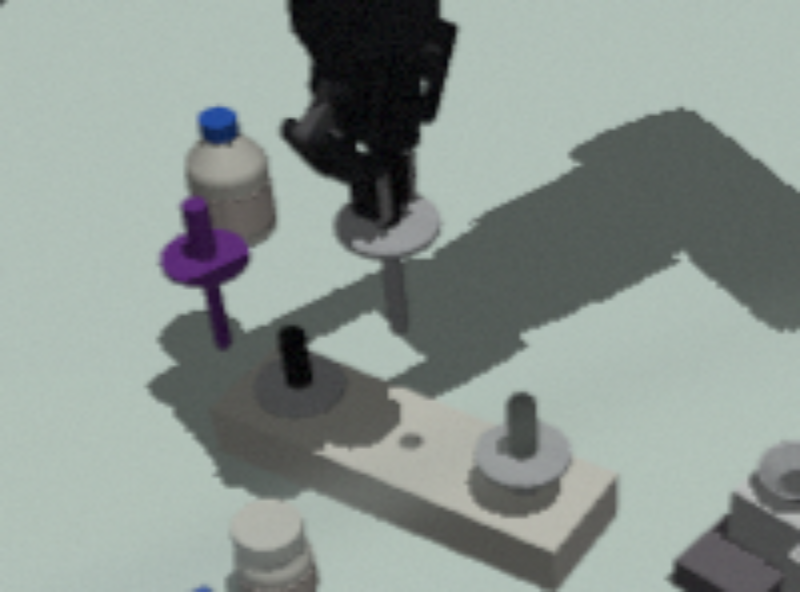

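Rod lifted and hanging upright in the jaws, foot at ~148 mm clear of the neighbours. Carry it over the collar.

>>> play_rows:
  plan: [-7, -30, -2, 0, 0, 0, -1, -19, -80, -2, 0, 0, 0, -1, -31, -130, -2, 0, 0, 0, -1, -43, -180, -2, 0, 0, 0, -1, -53, -220, -2, 0, 0, 0, -1, -58, -241, -2, 0, 0, 0, -1, -58, -241, -2, 0, 0, 0, -1, -58, -241, 70, 0, 0, 0, -1, -58, -241, 20, 0, 0, 0, -1, -58, -241, 35, 0, 0, 0, -1, -58, -241, 35, 0, 0, 0, -1, -58, -241, 35, 0, 0, 0, -1]

```text
time_s: 6.28
eef_pos: [0.4867, 0.0466, 0.2268]
orientation: [0.0, 0.998, 0.07, -0.001]
force: [0.2, 0.3, -1.6]
gripper_width: 0.192
```

```bash
python3 - <<'E'
from h import *
d=grab('scene','s4');t=grab('top','t4');w=grab('wrist','w4')
a=d['frame'][110:270,230:430];cv2.imwrite('pics/s4c.png',cv2.resize(a,None,fx=4,fy=3.7))
togo([.486,.0477,.119],np.radians(8.1))
z=float(robot.state()['eef_pos'][2])-.0268
for D in d,t,w:
    P=pts(D); print('guard',fitc(P,z+.002,z+.010,(.486,.048),.04)); print('collar',fitc(P,.0875,.096,(.4855,.048),.035))
E
```

```text
t 6.425 pos [0.487  0.0469 0.2273] w 0.192 F [ 0.  -0.1 -1.1]
shift mm [ -0.9  -0.9 108.3] rot [-0.     -0.0001 -0.0005]
guard (array([0.4891, 0.0466]), 0.0312, 292, array([0.4945, 0.0491, 0.2052]))
collar (array([0.4873, 0.0465]), 0.0267, 86, array([0.4829, 0.0457, 0.0905]))
guard (array([0., 0.]), 0.0, 0, array([nan, nan, nan]))
collar (array([0., 0.]), 0.0, 0, array([nan, nan, nan]))
guard (array([0.4869, 0.0468]), 0.0297, 5151, array([0.4849, 0.0601, 0.2062]))
collar (array([0.4859, 0.0477]), 0.0256, 644, array([0.4838, 0.0597, 0.0907]))h.py:24: RuntimeWarning: Mean of empty slice.
  c,R=cv2.minEnclosingCircle(k[:,:2].astype(np.float32)); return np.round(c,4),round(R,4),len(k),k.mean(0).round(4)
  ret = um.true_divide(
```

View pics/s4c.png

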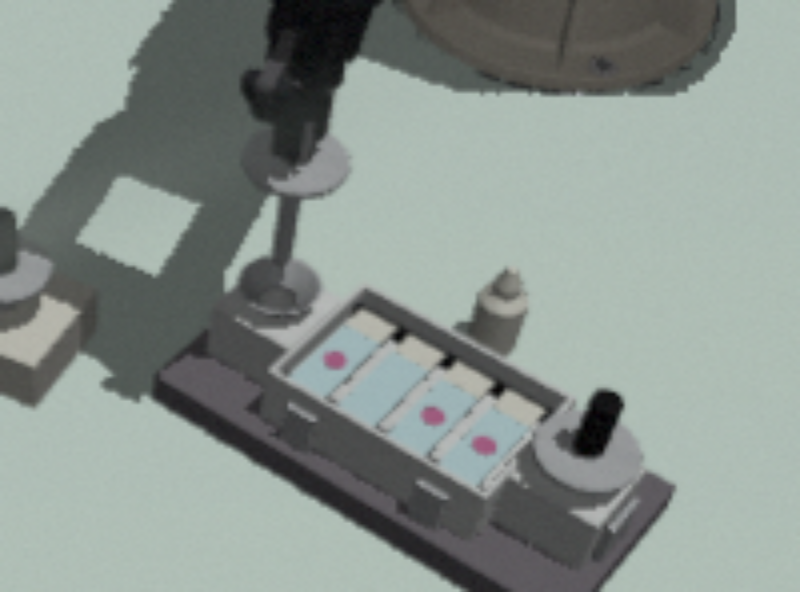

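View pics/w4.png

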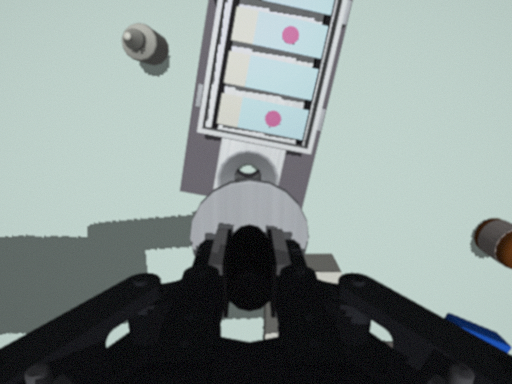

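Rod hangs over the funnel (scene crop foot at ~(285,268) inside the rim); guard and collar axes agree within 1.5 mm in the wrist view. Lower in stages.

>>> play_rows:
  plan: [-1, -1, 12, 0, 0, 0, -1, -1, -1, 24, 0, 0, 0, -1, -1, -1, 34, 0, 0, 0, -1, -1, -1, 42, 0, 0, 0, -1, -1, -1, 50, 0, 0, 0, -1, -1, -1, 58, 0, 0, 0, -1, -1, -1, 65, 0, 0, 0, -1, -1, -1, 65, 0, 0, 0, -1, -1, -1, 65, 0, 0, 0, -1]

```text
time_s: 7.55
eef_pos: [0.486, 0.0479, 0.1625]
orientation: [-0.0, 0.998, 0.07, 0.0]
force: [-0.0, -0.5, -1.9]
gripper_width: 0.192
```

```bash
python3 - <<'E'
from h import *
togo([.486,.0477,.119],np.radians(8.1))
z=float(robot.state()['eef_pos'][2])-.0268
d=grab('scene','s5');w=grab('wrist','w5')
a=d['frame'][110:270,230:430];cv2.imwrite('pics/s5c.png',cv2.resize(a,None,fx=4,fy=3.7))
for D in d,w:
    P=pts(D); print('guard',fitc(P,z+.002,z+.010,(.486,.048),.04)); print('collar',fitc(P,.0875,.096,(.4855,.048),.035))
E
```

```text
t 7.55 pos [0.486  0.0479 0.1625] w 0.192 F [-0.  -0.5 -1.9]
shift mm [-0.1  0.2 43.5] rot [ 0.     -0.0003 -0.0004]
guard (array([0.4882, 0.0471]), 0.03, 271, array([0.4941, 0.0512, 0.1406]))
collar (array([0.4882, 0.0474]), 0.026, 72, array([0.4912, 0.0482, 0.0909]))
guard (array([0.486 , 0.0479]), 0.0299, 5148, array([0.4841, 0.0612, 0.1415]))
collar (array([0.4838, 0.06  ]), 0.0222, 518, array([0.4821, 0.0668, 0.091 ]))
```

View pics/s5c.png

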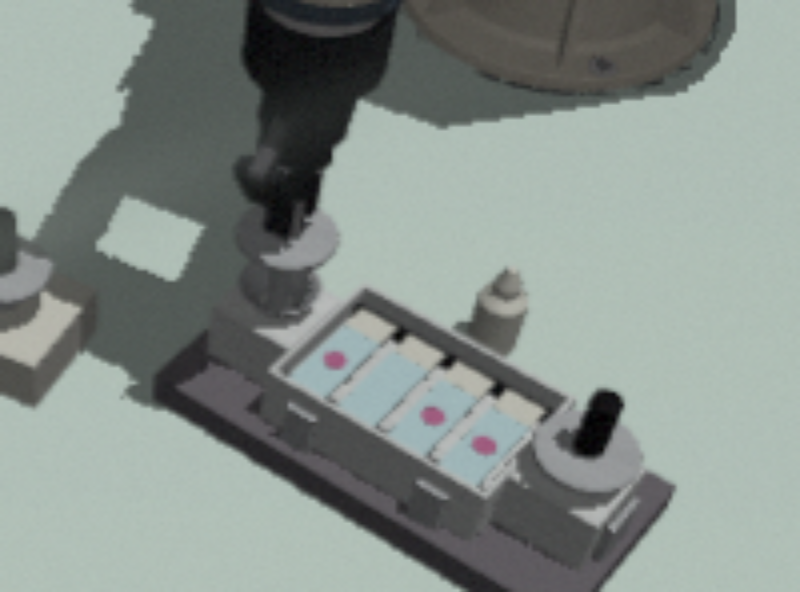

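No contact force, shaft is in the throat, no slip. Continue to just above home.

>>> play_rows:
  plan: [0, 0, 8, 0, 0, 0, -1, 0, 0, 16, 0, 0, 0, -1, 0, 0, 24, 0, 0, 0, -1, 0, 0, 31, 0, 0, 0, -1, 0, 0, 37, 0, 0, 0, -1, 0, 0, 40, 0, 0, 0, -1, 0, 0, 42, 0, 0, 0, -1, 0, 0, 42, 0, 0, 0, -1, 0, 0, 42, 0, 0, 0, -1]

```text
time_s: 8.78
eef_pos: [0.486, 0.0479, 0.1205]
orientation: [-0.0, 0.998, 0.07, 0.0]
force: [-0.2, 0.1, -2.1]
gripper_width: 0.188
```

>>> play_rows:
  plan: [0, 0, 1, 0, 0, 0, -1, 0, 0, 1.5, 0, 0, 0, -1, 0, 0, 2, 0, 0, 0, -1, 0, 0, 2.5, 0, 0, 0, -1, 0, 0, 2.5, 0, 0, 0, -1]

```text
time_s: 9.4
eef_pos: [0.4859, 0.0478, 0.1188]
orientation: [-0.0, 0.998, 0.07, 0.0]
force: [-5.4, -1.0, 13.5]
gripper_width: 0.189
```

```bash
python3 - <<'E'
from h import *
togo([.486,.0477,.118],np.radians(8.1))
d=grab('scene','s6');w=grab('wrist','w6')
a=d['frame'][110:270,230:430];cv2.imwrite('pics/s6c.png',cv2.resize(a,None,fx=4,fy=3.7))
for D in d,w:
    P=pts(D); print('guard',fitc(P,.09,.106,(.486,.048),.04))
    print(fitc(P,.093,.104,(.495,.255),.045))
E
```

```text
t 9.4 pos [0.4859 0.0478 0.1188] w 0.189 F [-5.4 -1.  13.5]
shift mm [0.  0.1 0.8] rot [ 0.     -0.0002 -0.0004]
guard (array([0.4894, 0.0468]), 0.0308, 279, array([0.4949, 0.051 , 0.0969]))
(array([0.4986, 0.2546]), 0.0304, 402, array([0.5029, 0.2557, 0.0972]))
guard (array([0.4859, 0.0477]), 0.03, 5296, array([0.4839, 0.0611, 0.098 ]))
(array([0., 0.]), 0.0, 0, array([nan, nan, nan]))h.py:24: RuntimeWarning: Mean of empty slice.
  c,R=cv2.minEnclosingCircle(k[:,:2].astype(np.float32)); return np.round(c,4),round(R,4),len(k),k.mean(0).round(4)
  ret = um.true_divide(
```

View pics/s6c.png

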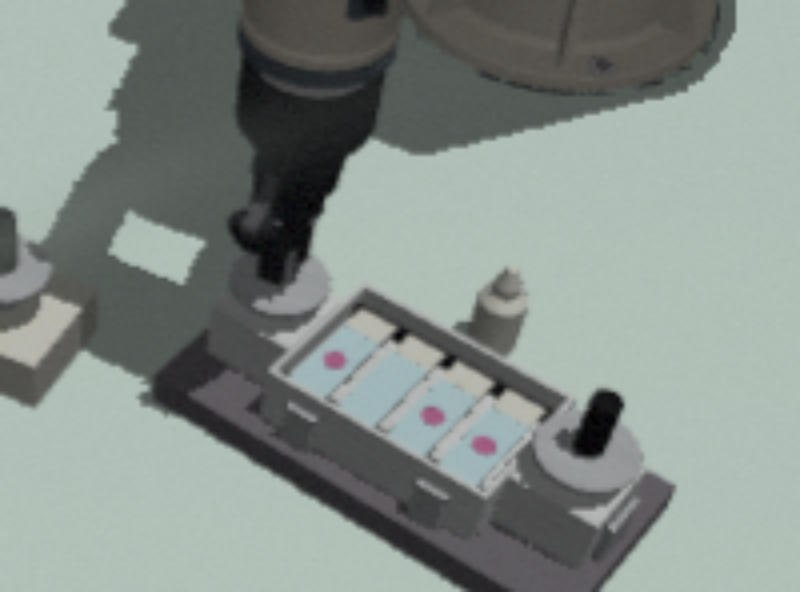

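Guard on the rim (top at 98 mm, 13.5 N contact, no side load of note). Release and retreat straight up.

>>> play_rows:
  plan: [0, 0, -0.5, 0, 0, 0, -1, 0, 0, -0.5, 0, 0, 0, 0, 0, 0, -0.5, 0, 0, 0, 1, 0, 0, -0.5, 0, 0, 0, 1, 0, 0, -0.5, 0, 0, 0, 1, 0, 0, -0.5, 0, 0, 0, 1, 0, 0, -0.5, 0, 0, 0, 1, 0, 0, -10, 0, 0, 0, 1, 0, 0, -30, 0, 0, 0, 1, 0, 0, -70, 0, 0, 0, 1, 0, 0, -120, 0, 0, 0, 1, 0, 0, -150, 0, 0, 0, 1, 60, 120, -150, 0, 0, 0, 1, 60, 120, -150, 0, 0, 0, 1, 60, 120, -150, 0, 0, 0, 1, 60, 120, -150, 0, 0, 0, 1, 60, 120, -150, 0, 0, 0, 1]

```text
time_s: 11.62
eef_pos: [0.5613, -0.0615, 0.2678]
orientation: [-0.0, 0.997, 0.071, -0.0]
force: [0.1, -0.2, -0.4]
gripper_width: 1.001
```

```bash
python3 - <<'E'
from h import *
s=robot.state();print(s['time_s'],s['eef_pos'],s['force'],s['gripper_width'])
d=grab('scene','s7');w=grab('wrist','w7');t=grab('top','t7')
a=d['frame'][110:270,230:430];cv2.imwrite('pics/s7c.png',cv2.resize(a,None,fx=4,fy=3.7))
for n,D in zip('swt',(d,w,t)):
    P=pts(D)
    for l,lo,hi,c in [('guard',.093,.104,(.486,.048)),('griptop',.141,.15,(.486,.048)),('fit guard',.093,.104,(.495,.255)),('fit top',.141,.15,(.495,.255))]:
        try: print(n,l,*fitc(P,lo,hi,c,.04))
        except Exception as e: print(n,l,'none')
E
```

```text
11.625 [ 0.56129065 -0.06151891  0.26782218] [ 0.09091031 -0.23974348 -0.36507939] 1.0008822515669267
s guard [0.4878 0.0471] 0.031 315 [0.4926 0.0491 0.0971]
s griptop [0.4878 0.0472] 0.0101 37 [0.4892 0.0478 0.1445]
s fit guard [0.4987 0.2553] 0.0308 405 [0.5028 0.2558 0.0971]
s fit top [0.5    0.2556] 0.0082 48 [0.4994 0.255  0.1448]
w guard [0.486  0.0475] 0.0302 3254 [0.4882 0.0465 0.098 ]
w griptop [0.4861 0.0472] 0.0092 504 [0.4868 0.047  0.1454]
w fit guard [0. 0.] 0.0 0 [nan nan nan]
w fit top [0. 0.] 0.0 0 [nan nan nan]
t guard [0.4843 0.0478] 0.0297 363 [0.4833 0.0402 0.0972]
t griptop [0.4844 0.0473] 0.0087 53 [0.4847 0.0471 0.1447]
t fit guard [0.495  0.2556] 0.0301 448 [0.4944 0.2521 0.0972]
t fit top [0.4945 0.255 ] 0.0089 58 [0.4946 0.2545 0.1442]h.py:24: RuntimeWarning: Mean of empty slice.
  c,R=cv2.minEnclosingCircle(k[:,:2].astype(np.float32)); return np.round(c,4),round(R,4),len(k),k.mean(0).round(4)
  ret = um.true_divide(
```

View pics/s7c.png

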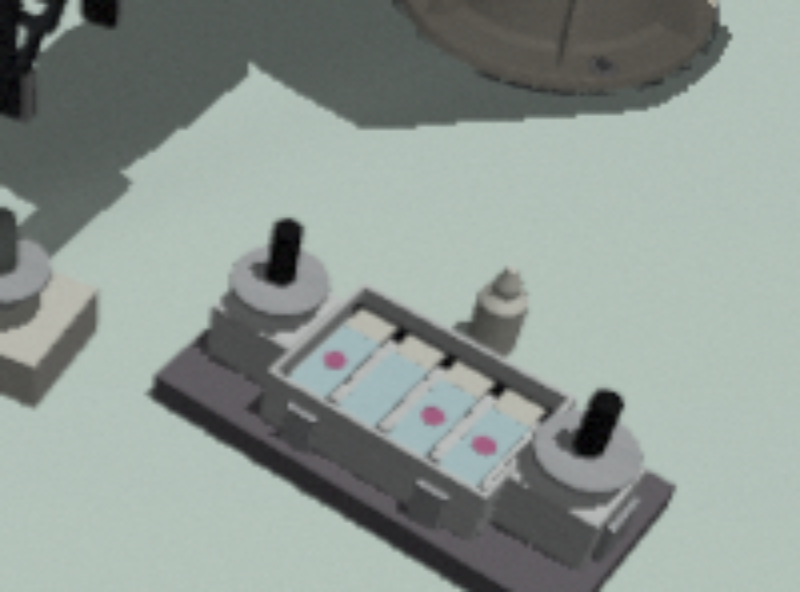

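The rod sits like its fitted twin: guard at 98 mm, grip top at 146 mm, upright, and the hand is clear.

```bash
python3 -c "
from bench import robot
print(robot.job_done(), robot.state()['time_s'])"
```

```text
the job is handed in; nothing more can be done
the job is handed in; nothing more can be done
```

The longest rod, the middle one in the rack, is now fully home in the empty collar, and I handed the job in at about 12 s of the 38 s allowed. I gripped it by its black grip, lowered it through the collar, both trays and the base, and held it until the guard met the rim with about 13 N of contact. Then I let go and backed the hand clear.

**Last checks:**
- **Height:** the guard top is at 98 mm and the grip top at about 146 mm, the same as the rod already fitted.
- **Position:** the wrist camera puts the rod within 1 mm of the collar axis I measured before inserting it. Guard and grip centres agree, so it stands upright.
- **Fitted rod:** it moved less than 1 mm in the top view and no more than 2 mm in the scene view, which is within the measuring noise.
- **Hand:** it is clear of everything and reads no contact force.

**What disagreed:** the scene and top cameras differ by 3 to 4 mm in x, which fits their stated calibration error. The wrist view lies between them, so I used that one.

**Slip in a move:** while carrying the rod over the collar I wrote one row 70 mm lower than I meant to, between rows meant to lower it gradually. The rod dipped briefly, but I saw no contact or other effect.

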